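# Set the lever stop of a block-printing press by feel

## Robot

A 6-joint arm with a two-finger parallel gripper is mounted at the origin on a cart in front of the work surface, level with it; the furniture and walls round the work are solid. World frame = base frame: x ahead of the robot, y to its left, z up, the work surface at z = 0. Lengths are in m, angles in rad, forces in N, time in s.
With the tool pointing down it reaches from about 0.425 to 1.125 m from the base axis. Payload 14.9 kg.
Tool frame: the origin (TCP) lies on the centre line of the jaws, within the pads' length; the fingertips stand arm.tips_ahead ahead of it and the grasp point (between the pads) is the TCP (arm.tips_ahead is the distance from the TCP to the fingertips, in m); y points along the fingers, x is the direction in which the jaws open and shut, and the axes are right-handed (so a half turn about y gives the same grasp; the last joint's range is limited). The gripper opens to 91 mm and grips with 3 to 60 N. Pads are 32 mm wide; open, the fingers measure 118 mm over their backs; the gripper's body (76 mm by 178 mm) begins 60 mm behind the grasp point.
Start: joints at [1.138, 0.379, 1.734, -0, 1.028, -0.033], TCP at [0.272, 0.645, 0.233] pointing down, gripper open.
Joint ranges: [-2.77, 2.77], [-0.74, 2.19], [0, 2.66], [-1.06, 4.2], [0.31, 2.87], [-3.08, 3.08]. Speed limits (rad/s): [1.89, 1.89, 2.39, 3.14, 3.14, 3.14].

## Interface

Orientations are given as a unit quaternion [x, y, z, w].
In Python, from bench import arm, read_camera, order gives the robot as it stands.
- The arm moves only by the tool step_arm, never from a script. Its argument "plan" is one flat list of numbers, 7 for each row, row after row: the shift along the tool's x, y, z in m, then the turn, a rotation vector about the tool's x, y, z in rad, then the opening in per cent of the stroke, from 0 (shut) to 100 (fully open). A call has 1 to 10 rows; each row is the pose to reach, as a shift and turn from the pose commanded when the call began, along the tool's axes at that moment; what a row does not reach only later rows make up. A row lasts 1/12 s, in which the tool goes at most 41.7 mm and 7.16 degrees, less where a joint would pass 70% of its speed; a pose out of reach is approached as far as the arm can. A call with a gripper value outside its range is refused whole. The fingers move at their own pace and stop on an object; "squeeze" is the grip in N (left out, the last holds). Time passes only in rows, so rows that repeat a pose let the fingers close. It gives the time, the measured TCP pose, the force and the opening at its end, in the units of the state.
- arm.state(): the state, without advancing time (a new reading comes with each control period).
- read_camera(name): name is "scene" or "top" or "wrist"; returns a dict with "frame" (480x640x3 uint8, red, green, blue), "depth" (480x640 float32, m along the optical axis (not along the pixel's ray), 0 where there is no reading), "mtx" (3x3 intrinsics, pixels), "dist" ([k1, k2, p1, p2, k3] as OpenCV has them; the pictures are not rectified), "cam_to_world" (4x4, takes a point from camera to world coordinates); the wrist camera has in their place "hand_eye" (4x4, takes a point from camera to tool coordinates, whose origin is the TCP and whose axes are the tool frame's). Camera axes: x right, y up, looking along -z (the intrinsics and any distortion apply to the point x, -y, -z); pixel columns grow to the right and rows downward; lengths in m; the calibration is good to about 2 mm. A picture is of the moment at which its call begins: read the wrist's pose just before it.
- order.finish_job(): hands the job in, once; it reports no verdict.
The state is a dict: "clock": time; "joint_positions": joint angles; "qd": joint speeds; "effort": joint torques, N m; "tcp_pos": TCP position; "tcp_rot": TCP orientation; "wrist_force": force on the tool from outside, world axes, zero at the start; "moment": the same for the moment, N m; "gripper_width": opening from 0.0 (shut) to 1.0 (fully open).
Only numpy, scipy, OpenCV 4.12 (cv2) and the standard library are available. Lean on these libraries where they do the work, as an engineer would, in place of code of your own. Each camera call takes 0.05 s, during which the arm holds its last target. There are 200 camera calls.

## Task

A new lino block lies on the bed of the small lever press, and the lever's wedge stop must be set for it. Push the lever down gently until the free travel ends and the resistance firms up by about 6 N, note how far the lever has travelled and let it come up again; then slide the stop in by its knob so that the lever will come to rest on it at just that travel. Prove the setting: press the lever down until its foot sits firmly on the stop with the block properly nipped but not squeezed hard, hold it a moment, then let the lever come up, leave the stop where it is, and keep the jar, the tub and the hand stamp round the press on their feet.

Things in the scene. Friction and masses are not known exactly. Their poses are not given: they have to be found in the camera images.
- press: grey cast-iron bench press, fixed to the table. Origin on the table under the middle of the bed; x from the lever's grip to the pivot at the back, y to the left where the stop's rail sticks out, z up. Base 185 x 108 mm. On its steel bed, whose height differs by up to 10 mm from one setting-up to the next and is not known, lies the lino block (56 x 58 x 20 mm) under a sheet of paper
- lever_pivot (a point): axis of the lever's pivot, along the press's y, 50 mm behind the press's origin (its +x) and 125 mm high, between two cheeks 145 mm high and 75 mm wide over the pin
- press_lever (a joint): turn of the lever, rad: 0 up at rest (0.5 rad above level, held by a spring), growing as it is pressed; level at 0.5, end 0.80. Free travel takes 2 to 4 N at the grip; when the platen meets the block, between 0.35 and 0.65, the force climbs about 1.2 N per mm. Each newton more at the grip puts 3.8 N on the block. On the stop it rests at 0.5 + (0.0700 - s) / 0.2875, s being the slide value in m
- lever_grip (a point): point on top of the lever's round wooden grip, where to press, 190 mm from the pivot and 13 mm above the lever's centre line; it moves with the lever. The grip is 25 mm thick and runs from 147 to 233 mm from the pivot; the steel bar is 18 mm wide
- stop_foot (a point): lowest point of the domed steel foot, 14 mm across, hanging from the lever's underside 115 mm from the pivot, 42 mm below the lever's centre line; it moves with the lever and meets the ramp of the stop
- stop_slide (a joint): slide of the wedge stop on its rail, m: 0 fully out to the left, growing as it is pushed in to the right (the press's -y), end 0.105. Stiff (about 9 N to move) and stays where it is left. Its ramp rises 2 mm for every 5 mm, low end leading: the further in, the sooner the lever's foot meets it; below 0.013 it is clear of the foot; the lever needs it between 0.03 and 0.10
- stop_knob (a point): middle of the stop's upright round knob, 18 mm across; top 18 mm above this point, free to pinch down to 22 mm below it. It is 54 mm above the table and, in the press's frame, at x = -65 mm, y = 185 mm minus the slide value. Rail lips beside it are 24 mm high; the ramp's high end (99 mm high) begins 63 mm to its right, the rail ends 20 mm to its left when fully out
- platen: grey felt-faced platen, 58 x 60 mm, under the ram; origin 70 mm above its lower face. It goes straight down with the lever, 50 mm per rad, onto the paper and block. The felt gives 1 mm for 20 N. 8 to 45 N on it is a proper nip; over 60 N crushes the block
- jar: closed glaze jar with a screw lid, 56 mm across, 68 mm high, behind the stop's rail; origin at the centre of its underside, z up
- tub: round open water tub, 76 mm across, 58 mm high, to the right of the press; origin at the centre of its underside, z up
- stamp: small wooden hand stamp with a turned knob, 37 x 42 x 46 mm, to the left of the press; origin at the centre of its underside, z up
Not all that is in view belongs to the job. What is shaped like the jar but orange is not meant.

How it is judged:
On the way, in this order (a step that is already met when the one before it is completed fails the run):
1. the lever is pressed until the platen nips the block (8 to 45 N on it), with the stop still clear (contact force between platen and anything else between 8 and 45 N and value of joint stop_slide below 0.025 m), for 0.1 s.
2. the lever is up again and the stop has been slid in and let go (value of joint press_lever below 0.06 rad and value of joint stop_slide above 0.028 m and contact force between stop_slide and the fingers below 0.3 N), for 0.2 s.
3. the lever is pressed with its foot on the stop (more than 3 N) and the platen nips the block (8 to 45 N) (contact force between platen and anything else between 8 and 45 N and contact force between press_lever and stop_slide above 3 N), for 0.2 s.
At the end, for the whole second after the job is handed in: the lever is up (within 0.06 rad of its rest) and the platen is off the block and at rest; the stop is slid in (slide value over 0.028 m), as it was proved; jar, tub and hand stamp stand upright (within 0.3 rad) (value of joint press_lever below 0.06 rad and contact force between platen and anything else below 1 N and value of joint stop_slide above 0.028 m and linear speed of platen below 0.02 m/s and angle between each of jar, tub, stamp's own z axis and vertical below 0.3 rad); the robot touches nothing.
It fails at once if the block is crushed: more than 60 N on the platen (contact force between platen and anything else above 60 N).
It fails at once if jar, tub or hand stamp knocked over (tilted more than 0.5 rad) (angle between any of jar, tub, stamp's own z axis and vertical above 0.5 rad).
It also fails if it takes over 67 s, if anything falls off the work surface, if the arm or the gripper's body presses on something with over 40 N, if the wrist force passes 120 N, or if a joint passes its speed limit or range.

## Working session

There is one attempt and no reset: what is moved stays moved. The work goes in short steps, Python scripts to look and compute and a tool call to move; the robot and the scene stay as the last step left them, time stands still between calls to the robot, and variables do not carry over. Pictures are saved under pics/ and viewed, about 8 in all and at most 12, crops included, and the job is handed in when it is done.

Besides the shell and the picture viewer there is one more tool, called after "Emit:" as a command line: name --argument value ..., lists and objects as JSON in quotes. step_arm: Moves the arm, as the interface text tells. Its arguments: {"type":"object","properties":{"plan":{"type":"array","items":{"type":"number"}},"squeeze":{"type":"number"}},"required":["plan"]}

```bash
ls; mkdir -p pics; python3 - <<'E'
from bench import arm, read_camera
import cv2,numpy as np
s=arm.state(); print(s, arm.tips_ahead)
for n in("scene","top"):
    c=read_camera(n); cv2.imwrite(f"pics/{n}.png",c["frame"][:,:,::-1]); np.savez(f"{n}.npz",**{k:c[k] for k in("frame","depth","mtx","dist","cam_to_world")})
    print(n,c["mtx"].tolist(),c["dist"],c["cam_to_world"].round(3).tolist())
E
```

```text
pics
{'clock': 0.0, 'joint_positions': array([ 1.13772574e+00,  3.79370408e-01,  1.73475389e+00,  5.28993394e-06,
        1.02846786e+00, -3.32987412e-02]), 'qd': array([ 0.00083356,  0.00138439, -0.00162649,  0.00017968, -0.00125712,
       -0.00030824]), 'effort': array([-1.39699870e-03, -7.63715959e+01, -4.34353137e+01,  6.49473374e-02,
        4.24424547e-02, -1.28064758e-04]), 'tcp_pos': array([0.27230226, 0.64448577, 0.23232823]), 'tcp_rot': array([ 0.58950785,  0.3904633 , -0.3910667 , -0.58913983]), 'wrist_force': array([-0.28075502, -0.02534288, -0.08294557]), 'moment': array([ 0.02936673, -0.0102081 ,  0.01204003]), 'gripper_width': 0.9994395124502425} 0.019
scene [[455.7628220421485, 0.0, 312.5995327839305], [0.0, 455.7628220421485, 237.29425938084495], [0.0, 0.0, 1.0]] [-0.06360464  0.          0.          0.          0.        ] [[0.829, 0.373, -0.417, 0.251], [-0.559, 0.526, -0.641, -0.492], [-0.02, 0.765, 0.644, 0.713], [0.0, 0.0, 0.0, 1.0]]
top [[522.4527668477539, 0.0, 317.7523831680776], [0.0, 522.4527668477539, 235.96140496542725], [0.0, 0.0, 1.0]] [-0.08233091  0.          0.          0.          0.        ] [[0.011, 0.995, -0.095, 0.525], [-1.0, 0.013, 0.02, 0.106], [0.021, 0.095, 0.995, 1.374], [0.0, 0.0, 0.0, 1.0]]
```

View pics/scene.png

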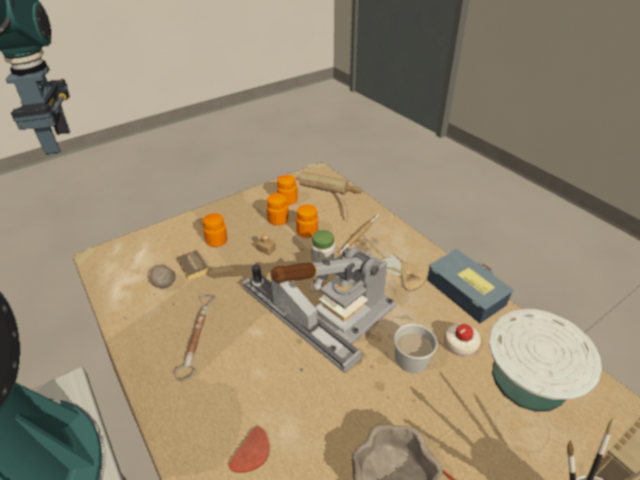

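View pics/top.png

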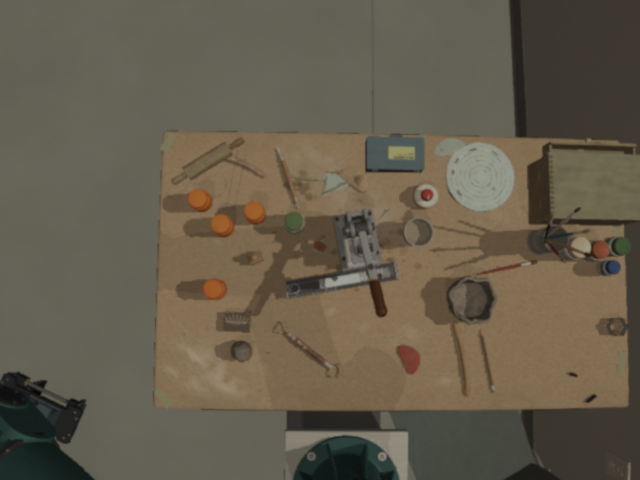

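The scene view shows the press with its grip at about (290,271), the black knob at (257,270) and the grey tub at (414,348). In the top view the press is near (360,240), with the grip end at (380,310), the knob near (294,289), the green-lidded jar at (294,222), the tub at (418,232) and the stamp near (252,257). Next I'll measure with depth and crops.

```bash
cat > h.py <<'E'
import numpy as np,cv2
from scipy.spatial.transform import Rotation as R
def load(n): return dict(np.load(n+".npz"))
def ray(c,uv,T=None):
    T=c["cam_to_world"] if T is None else T
    p=cv2.undistortPoints(np.array(uv,float).reshape(-1,1,2),c["mtx"],c["dist"])[:,0]
    d=np.c_[p[:,0],-p[:,1],-np.ones(len(p))]
    return T[:3,3],d@T[:3,:3].T
def plane(c,uv,z,T=None):
    o,d=ray(c,uv,T); return o+d*((z-o[2])/d[:,2:])
def cloud(c,T=None):
    v,u=np.mgrid[:480,:640]; o,d=ray(c,np.c_[u.ravel(),v.ravel()],T)
    P=o+d*c["depth"].reshape(-1,1); P[c["depth"].ravel()==0]=np.nan
    return P.reshape(480,640,3)
def proj(c,P,T=None):
    T=c["cam_to_world"] if T is None else T
    q=(np.atleast_2d(P)-T[:3,3])@T[:3,:3]; q=q*[1,-1,-1]
    return cv2.projectPoints(q,np.zeros(3),np.zeros(3),c["mtx"],c["dist"])[0][:,0]
def wristT(s,c):
    T=np.eye(4);T[:3,:3]=R.from_quat(s["tcp_rot"]).as_matrix();T[:3,3]=s["tcp_pos"];return T@c["hand_eye"]
E
python3 - <<'E'
from h import *
t=load("top");s=load("scene");
for n,c,(a,b,w,h) in(("t",t,(225,190,220,140)),("s",s,(190,215,260,165))):
    P=cloud(c); hsv=cv2.cvtColor(c["frame"],cv2.COLOR_RGB2HSV)
    f=c["frame"][b:b+h,a:a+w,::-1]; cv2.imwrite(f"pics/crop_{n}.png",cv2.resize(f,None,fx=3,fy=3,interpolation=cv2.INTER_CUBIC))
    m=(hsv[...,0]<15)&(hsv[...,1]>120)&(hsv[...,2]<120)&(hsv[...,2]>25)
    m[:b]=0;m[b+h:]=0;m[:,:a]=0;m[:,a+w:]=0
    k,l,st,ce=cv2.connectedComponentsWithStats(m.astype(np.uint8))
    for i in range(1,k):
        if st[i,4]>25: 
            q=P[l==i]; print(n,st[i],ce[i].round(1),np.nanmin(q,0).round(3),np.nanmedian(q,0).round(3),np.nanmax(q,0).round(3))
    k=t
P=cloud(t)
for uv in((294,289),(293,288),(418,232),(294,222),(252,257),(360,240),(340,330)): print(uv,P[uv[1],uv[0]].round(3))
E
```

```text
t [422 190   6  10  26] [423.7 195.5] [ 0.751 -0.204  0.036] [ 0.76  -0.194  0.041] [ 0.776 -0.191  0.048]
t [244 214  22  11  74] [254.3 220.4] [ 0.685  0.219 -0.005] [0.691 0.245 0.024] [0.71  0.275 0.056]
t [314 241  12  11  83] [319.3 245.7] [0.616 0.059 0.   ] [0.629 0.075 0.007] [0.642 0.089 0.013]
t [370 280  17  37 362] [377.8 297.9] [ 0.461 -0.066  0.204] [ 0.5   -0.049  0.229] [ 0.539 -0.035  0.248]
s [271 263  44  19 592] [293.7 271.8] [ 0.461 -0.071  0.197] [ 0.498 -0.059  0.227] [ 0.539 -0.042  0.248]
(294, 289) [0.516 0.138 0.074]
(293, 288) [0.519 0.14  0.076]
(418, 232) [ 0.666 -0.18   0.039]
(294, 222) [0.684 0.14  0.066]
(252, 257) [0.596 0.246 0.047]
(360, 240) [ 0.633 -0.018  0.15 ]
(340, 330) [0.411 0.018 0.002]
```

View pics/crop_t.png

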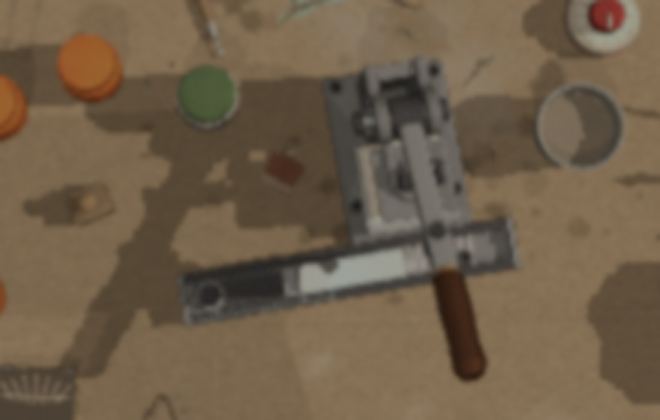

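View pics/crop_s.png

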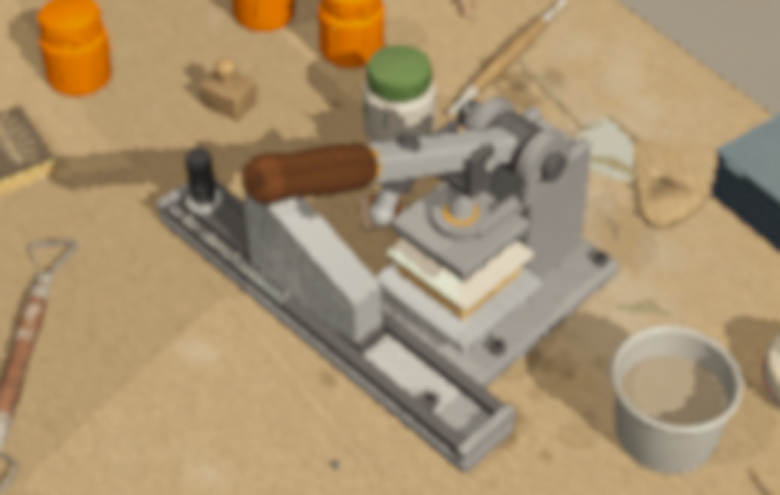

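```bash
python3 - <<'E'
from h import *
t=load("top");s=load("scene");P=cloud(t)
r=plane(t,np.array([(181,277),(187,322),(512,218),(520,265)])/3+[225,190],0.024)
print(r.round(4))
a=r[0:2].mean(0)-r[2:4].mean(0); yv=a/np.linalg.norm(a); print("rail len",np.linalg.norm(a),"yaw",np.degrees(np.arctan2(-yv[0],yv[1])))
# knob top: top crop ~(209,292), scene crop knob top (199,153)
o1,d1=ray(t,np.array([[208,292]])/3+[225,190]); o2,d2=ray(s,np.array([[199,155]])/3+[190,215])
A=np.c_[d1[0],-d2[0]]; x=np.linalg.lstsq(A,o2-o1,rcond=None)[0]
print("knobtop",o1+d1[0]*x[0],o2+d2[0]*x[1])
# depth pts
c=P[270:300,280:310].reshape(-1,3); k=c[c[:,2]>0.06]; print("knob depth",len(k),np.nanmean(k,0),np.nanmax(k,0),np.nanmin(k,0))
# lever axis from grip depth
for n,cc in(("top",t),("scene",s)):
    Q=cloud(cc); hsv=cv2.cvtColor(cc["frame"],cv2.COLOR_RGB2HSV)
    m=(hsv[...,0]<15)&(hsv[...,1]>120)&(hsv[...,2]<120)&(hsv[...,2]>25)&(Q[...,2]>.19)&(Q[...,2]<.26)&(np.abs(Q[...,1])<.12)&(Q[...,0]<.6)
    q=Q[m]; mu=q.mean(0); u,sv,vt=np.linalg.svd(q-mu); v=vt[0]*np.sign(vt[0][0]); print(n,mu,v,"yaw",np.degrees(np.arctan2(v[1],v[0])),"elev",np.degrees(np.arcsin(v[2])))
# rough objects: extents above table
for nm,(u,v,w) in dict(jar=(294,222,18),tub=(418,232,18),stamp=(252,257,14)).items():
    c=P[v-w:v+w,u-w:u+w].reshape(-1,3); c=c[c[:,2]>.03]; print(nm,np.nanmin(c,0).round(3),np.nanmax(c,0).round(3))
E
```

```text
[[ 0.5328  0.1615  0.024 ]
 [ 0.4944  0.1558  0.024 ]
 [ 0.5866 -0.1238  0.024 ]
 [ 0.5461 -0.1307  0.024 ]]
rail len 0.29071322831944824 yaw 10.459012324558286
knobtop [0.52036617 0.1370488  0.07079587] [0.52147617 0.13655601 0.0707803 ]
knob depth 45 [0.5190933  0.1379557  0.07136263] [0.52862917 0.14539691 0.07648072] [0.51114846 0.13035773 0.06309105]
top [ 0.49983379 -0.04947078  0.2282869 ] [ 0.87946135  0.16784242 -0.44539494] yaw 10.804789375628797 elev -26.448609812595592
scene [ 0.4978184  -0.05891509  0.2264424 ] [ 0.89035179  0.10518591 -0.44295555] yaw 6.7376771166474825 elev -26.292609594639316
jar [0.663 0.118 0.034] [0.713 0.169 0.075]
tub [ 0.628 -0.215  0.03 ] [ 0.701 -0.139  0.063]
stamp [0.591 0.235 0.03 ] [0.604 0.261 0.055]
```

```bash
cat >> h.py <<'E'
YAW=np.radians(10.5); O=np.array([0.6175,-0.033])
def p2w(x,y,z): c,s=np.cos(YAW),np.sin(YAW); return np.array([O[0]+c*x-s*y,O[1]+s*x+c*y,z])
def grip(th): a=.5-th; return p2w(.05-.19*np.cos(a)+.013*np.sin(a),0,.125+.19*np.sin(a)+.013*np.cos(a))
def goalR(sgn=1):
    x=sgn*np.array([np.cos(YAW),np.sin(YAW),0]); y=np.array([0,0,-1.]); return np.c_[x,y,np.cross(x,y)]
def move(s,pos,Rg=None):
    R0=R.from_quat(s["tcp_rot"]).as_matrix(); d=R0.T@(np.array(pos)-s["tcp_pos"])
    rv=R.from_matrix(R0.T@Rg).as_rotvec() if Rg is not None else np.zeros(3)
    return d.round(4),rv.round(4)
E
python3 - <<'E'
from h import *
from bench import arm
s=arm.state(); print(R.from_quat(s["tcp_rot"]).as_matrix().round(3))
for g in(1,-1): print(g,move(s,grip(0)+[0,0,.019+.05],goalR(g)))
print(grip(0),p2w(-.065,.185,.054))
for th in(0,.1,.2,.3,.35,.4,.5,.6,.65): print(th,(grip(th)-grip(0)).round(4))
E
```

```text
[[ 0.389 -0.    -0.921]
 [ 0.921 -0.001  0.389]
 [-0.001 -1.     0.   ]]
1 (array([-0.5506, -0.0636, -0.4894]), array([ 5.000e-04,  9.877e-01, -9.000e-04]))
-1 (array([-0.5506, -0.0636, -0.4894]), array([-1.0000e-03, -2.1538e+00, -6.0000e-04]))
[ 0.50884231 -0.05313851  0.22749943] [0.51987486 0.13705685 0.054     ]
0 [0. 0. 0.]
0.1 [-0.0093 -0.0017 -0.0165]
0.2 [-0.0169 -0.0031 -0.0339]
0.3 [-0.0227 -0.0042 -0.052 ]
0.35 [-0.025  -0.0046 -0.0613]
0.4 [-0.0268 -0.005  -0.0706]
0.5 [-0.029  -0.0054 -0.0895]
0.6 [-0.0293 -0.0054 -0.1085]
0.65 [-0.0288 -0.0053 -0.118 ]
```

Emit:
step_arm --plan '[-0.28,-0.1,-0.245,0,0.988,0,0,-0.28,-0.1,-0.245,0,0.988,0,0,-0.28,-0.1,-0.245,0,0.988,0,0,-0.28,-0.1,-0.245,0,0.988,0,0,-0.28,-0.1,-0.245,0,0.988,0,0,-0.55,-0.1,-0.489,0,0.988,0,0,-0.55,-0.1,-0.489,0,0.988,0,0,-0.55,-0.1,-0.489,0,0.988,0,0,-0.55,-0.1,-0.489,0,0.988,0,0,-0.55,-0.1,-0.489,0,0.988,0,0]'

```text
clock: 0.93
tcp_pos: [0.4028, 0.2555, 0.305]
tcp_rot: [-0.704, -0.064, 0.064, 0.704]
wrist_force: [0.6, 0.0, 0.7]
gripper_width: 0.298
```

```bash
python3 - <<'E'
from h import *
from bench import arm
s=arm.state(); print(s["clock"],s["tcp_pos"],s["wrist_force"],s["gripper_width"],s["joint_positions"].round(2))
print(move(s,grip(0)+[0,0,.019+.06],goalR(1)))
E
```

```text
0.9333 [0.40277365 0.25546467 0.30495743] [0.57431845 0.01816627 0.67504904] 0.2978554228448733 [ 0.52 -0.08  2.12 -0.    1.1   0.33]
(array([ 0.0483, -0.0015, -0.3227]), array([ 0.    , -0.0007,  0.0001]))
```

Emit:
step_arm --plan '[0.048,-0.002,-0.323,0,0,0,0,0.048,-0.002,-0.323,0,0,0,0,0.048,-0.002,-0.323,0,0,0,0,0.048,-0.002,-0.323,0,0,0,0,0.048,-0.002,-0.323,0,0,0,0,0.048,-0.002,-0.323,0,0,0,0,0.048,-0.002,-0.323,0,0,0,0,0.048,-0.002,-0.323,0,0,0,0,0.048,-0.002,-0.323,0,0,0,0,0.048,-0.002,-0.323,0,0,0,0]'

```text
clock: 1.77
tcp_pos: [0.5089, -0.0529, 0.3065]
tcp_rot: [-0.704, -0.063, 0.064, 0.704]
wrist_force: [0.3, 0.7, 1.1]
gripper_width: -0.0
```

```bash
python3 - <<'E'
from h import *
from bench import arm, read_camera
s=arm.state(); c=read_camera("wrist"); T=wristT(s,c)
print(s["clock"],s["tcp_pos"],s["wrist_force"],s["gripper_width"]); print(move(s,grip(0)+[0,0,.019+.06],goalR(1)))
f=c["frame"][:,:,::-1].copy()
for p in(grip(0),grip(0)+p2w(-.03,0,0)-p2w(0,0,0),p2w(-.065,.185,.072)): cv2.circle(f,tuple(int(v) for v in proj(c,p,T)[0]),4,(0,0,255),1)
cv2.imwrite("pics/w1.png",f)
print(c["hand_eye"].round(3).tolist())
E
```

```text
1.7667 [ 0.50885157 -0.05288644  0.30647727] [0.29431803 0.73986871 1.08914272] -0.0003249476866929705
(array([-0.0001, -0.    , -0.0002]), array([-0.0003, -0.0032, -0.0007]))
[[1.0, -0.0, -0.001, 0.001], [-0.001, 0.252, -0.968, -0.151], [0.0, 0.968, 0.252, 0.071], [0.0, 0.0, 0.0, 1.0]]
```

View pics/w1.png

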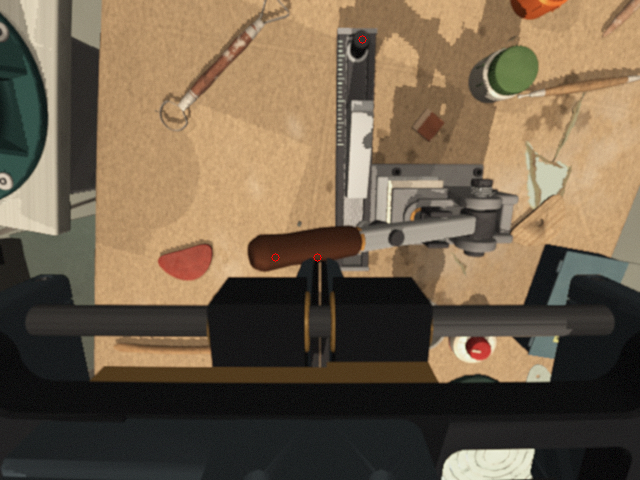

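The wrist view shows the grip at about (305,248), just ahead of the closed jaws. The knob at (361,42) agrees with its projected mark. My grip marks sit low on the grip, so I'm checking its side position with depth.

```bash
python3 - <<'E'
from h import *
from bench import arm, read_camera
s=arm.state(); c=read_camera("wrist"); T=wristT(s,c); P=cloud(c,T)
Rz=np.array([[np.cos(YAW),np.sin(YAW)],[-np.sin(YAW),np.cos(YAW)]])
def w2p(q): q=q.copy(); q[:,:2]=(q[:,:2]-O)@Rz.T; return q
for u in range(255,360,15):
    q=w2p(P[222:275,u]); q=q[(q[:,2]>.15)&(q[:,2]<.26)]
    i=np.nanargmax(q[:,2]); print(u,"top",q[i].round(4),"y",np.nanmin(q[:,1]).round(4),np.nanmax(q[:,1]).round(4))
for u in(400,430,455): q=w2p(P[205:250,u]); q=q[q[:,2]>.1]; print(u,q.min(0).round(4),q.max(0).round(4))
t=load("top"); Q=cloud(t)
hsv=cv2.cvtColor(t["frame"],cv2.COLOR_RGB2HSV); m=(hsv[...,0]<15)&(hsv[...,1]>120)&(hsv[...,2]<120)&(Q[...,2]>.19)&(Q[...,2]<.26)&(np.abs(Q[...,1])<.12)&(Q[...,0]<.6)
q=w2p(Q[m]); print("topcam",q.min(0),q.mean(0),q.max(0))
k=w2p(P[15:70,335:385].reshape(-1,3)); k=k[(k[:,2]>.064)&(k[:,2]<.09)]; print("knob",len(k),k.mean(0),k.min(0),k.max(0))
E
```

```text
255 top [-0.1519  0.0042  0.2457] y -0.0042 0.0158
270 top [-0.1421  0.0053  0.2448] y -0.0061 0.0173
285 top [-0.1328  0.005   0.2395] y -0.005 0.0164
300 top [-0.1231  0.0005  0.2322] y -0.005 0.017
315 top [-0.1127  0.0058  0.2281] y -0.0014 0.0173
330 top [-0.1019  0.0043  0.2229] y -0.0014 0.0176
345 top [-0.0907  0.0034  0.2172] y -0.005 0.0169
400 [-0.0449 -0.0007  0.1666] [-0.0389  0.0137  0.193 ]
430 [-0.0129 -0.0113  0.1336] [-0.0025  0.0215  0.1701]
455 [ 0.015  -0.021   0.1005] [0.0348 0.0194 0.1538]
topcam [-0.15844902 -0.00657619  0.20409528] [-0.11869744  0.00524799  0.2282869 ] [-0.07838013  0.01595159  0.24790554]
knob 294 [-0.06638486  0.18464782  0.07072398] [-0.0745456   0.17616049  0.06410167] [-0.05726402  0.19501418  0.07420318]
```

Emit:
step_arm --plan '[0,0.02,0.0045,0,0,0,0,0,0.04,0.0045,0,0,0,0,0,0.05,0.0045,0,0,0,0,-0.002,0.06,0.0045,0,0,0,0,-0.005,0.068,0.0045,0,0,0,0,-0.0095,0.076,0.0045,0,0,0,0,-0.013,0.085,0.0045,0,0,0,0,-0.017,0.094,0.0045,0,0,0,0,-0.02,0.102,0.0045,0,0,0,0,-0.02,0.102,0.0045,0,0,0,0]'

```text
clock: 2.7
tcp_pos: [0.4871, -0.0508, 0.2033]
tcp_rot: [-0.704, -0.064, 0.065, 0.704]
wrist_force: [1.1, -0.6, 1.0]
gripper_width: 0.006
```

Emit:
step_arm --plan '[-0.001,0.004,0,0,0,0,0,-0.003,0.008,0,0,0,0,-0.003,0.01,0,0,0,0,-0.003,0.01,0,0,0,0]'

```text
schema error: expected a multiple of 7 numbers
```

Emit:
step_arm --plan '[-0.001,0.004,0,0,0,0,0,-0.003,0.008,0,0,0,0,-0.003,0.01,0,0,0,0,0,-0.003,0.01,0,0,0,0,0]'

```text
schema error: expected a multiple of 7 numbers
```

```bash
python3 - <<'E'
from h import *
from bench import arm, read_camera
s=arm.state(); c=read_camera("wrist"); print(s["clock"],s["tcp_pos"],s["wrist_force"],s["moment"],s["effort"])
cv2.imwrite("pics/w2.png",c["frame"][:,:,::-1])
E
```

```text
2.7 [ 0.48714462 -0.05079113  0.20329128] [ 1.05062902 -0.60809715  0.99523164] [-0.02019414 -0.06733897  0.01808012] [-1.70482197e-01 -4.60138714e+01 -3.80556393e+01  3.43740382e-02
 -8.35843943e-02 -4.42781264e-02]
```

View pics/w2.png

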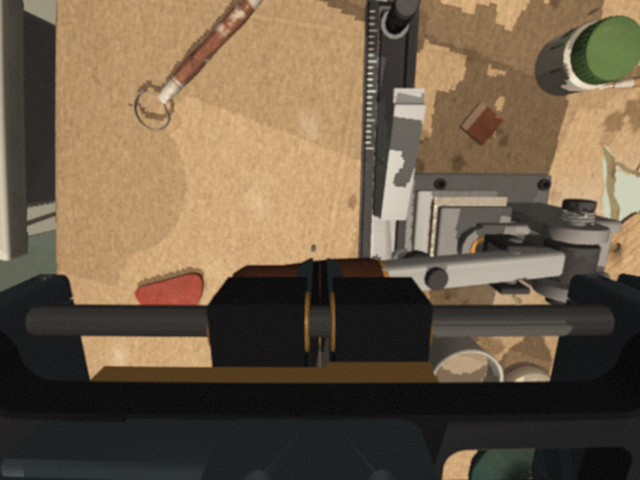

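The wrist view shows the grip under the jaws at (310,270), with the lever lower than before. I'll continue in small steps.

Emit:
step_arm --plan '[-0.001,0.003,0,0,0,0,0,-0.002,0.006,0,0,0,0,0,-0.003,0.008,0,0,0,0,0,-0.003,0.008,0,0,0,0,0,-0.003,0.008,0,0,0,0,0]'

```text
clock: 3.17
tcp_pos: [0.4856, -0.0513, 0.197]
tcp_rot: [0.704, 0.065, -0.064, -0.704]
wrist_force: [1.2, -0.6, 3.0]
gripper_width: 0.006
```

Emit:
step_arm --plan '[-0.001,0.003,0,0,0,0,0,-0.001,0.004,0,0,0,0,0,-0.001,0.004,0,0,0,0,0,-0.001,0.004,0,0,0,0,0]'

```text
clock: 3.5
tcp_pos: [0.4844, -0.0515, 0.1928]
tcp_rot: [0.704, 0.065, -0.065, -0.704]
wrist_force: [1.1, 0.7, 1.6]
gripper_width: 0.005
```

Emit:
step_arm --plan '[-0.001,0.003,0,0,0,0,0,-0.001,0.003,0,0,0,0,0,-0.001,0.003,0,0,0,0,0,-0.001,0.003,0,0,0,0,0]'

```text
clock: 3.83
tcp_pos: [0.4834, -0.0516, 0.1898]
tcp_rot: [-0.704, -0.065, 0.065, 0.704]
wrist_force: [1.1, 0.3, 2.7]
gripper_width: 0.002
```

Emit:
step_arm --plan '[-0.001,0.003,0,0,0,0,0,-0.001,0.004,0,0,0,0,0,-0.001,0.004,0,0,0,0,0]'

```text
clock: 4.08
tcp_pos: [0.4822, -0.0518, 0.1855]
tcp_rot: [-0.704, -0.064, 0.065, 0.704]
wrist_force: [0.7, -0.1, 2.0]
gripper_width: 0.004
```

Emit:
step_arm --plan '[-0.001,0.003,0,0,0,0,0,-0.001,0.003,0,0,0,0,0,-0.001,0.003,0,0,0,0,0]'

```text
clock: 4.33
tcp_pos: [0.4813, -0.052, 0.1827]
tcp_rot: [-0.704, -0.064, 0.065, 0.704]
wrist_force: [0.8, 0.1, 1.6]
gripper_width: 0.004
```

Emit:
step_arm --plan '[0,0.003,0,0,0,0,0,0,0.003,0,0,0,0,0,0,0.003,0,0,0,0,0]'

```text
clock: 4.58
tcp_pos: [0.4812, -0.052, 0.1796]
tcp_rot: [-0.704, -0.064, 0.065, 0.704]
wrist_force: [-0.5, 0.1, 1.9]
gripper_width: 0.002
```

Emit:
step_arm --plan '[-0.001,0.003,0,0,0,0,0,-0.001,0.003,0,0,0,0,0,-0.001,0.003,0,0,0,0,0]'

```text
clock: 4.83
tcp_pos: [0.4805, -0.0521, 0.1767]
tcp_rot: [-0.704, -0.065, 0.065, 0.704]
wrist_force: [1.4, -0.3, 2.2]
gripper_width: 0.004
```

Emit:
step_arm --plan '[0,0.003,0,0,0,0,0,0,0.003,0,0,0,0,0,0,0.003,0,0,0,0,0]'

```text
clock: 5.08
tcp_pos: [0.4804, -0.0522, 0.1737]
tcp_rot: [-0.704, -0.065, 0.065, 0.704]
wrist_force: [-0.9, -0.6, 2.5]
gripper_width: 0.004
```

Emit:
step_arm --plan '[0,0.003,0,0,0,0,0,0,0.003,0,0,0,0,0,0,0.003,0,0,0,0,0]'

```text
clock: 5.33
tcp_pos: [0.4804, -0.0521, 0.1707]
tcp_rot: [-0.704, -0.064, 0.065, 0.704]
wrist_force: [0.1, 0.1, 1.6]
gripper_width: 0.004
```

Emit:
step_arm --plan '[-0.001,0.003,0,0,0,0,0,-0.001,0.003,0,0,0,0,0,-0.001,0.003,0,0,0,0,0]'

```text
clock: 5.58
tcp_pos: [0.4798, -0.0523, 0.168]
tcp_rot: [0.704, 0.065, -0.064, -0.704]
wrist_force: [1.8, 0.6, 5.1]
gripper_width: 0.007
```

Emit:
step_arm --plan '[0,0.003,0,0,0,0,0,0,0.003,0,0,0,0,0,0,0.003,0,0,0,0,0]'

```text
clock: 5.83
tcp_pos: [0.4796, -0.0524, 0.1651]
tcp_rot: [0.704, 0.065, -0.065, -0.704]
wrist_force: [-1.7, 0.2, 8.4]
gripper_width: 0.006
```

Emit:
step_arm --plan '[0,0,0,0,0,0,0,0,0,0,0,0,0,0]'

```text
clock: 6.0
tcp_pos: [0.4796, -0.0524, 0.1652]
tcp_rot: [0.704, 0.065, -0.065, -0.704]
wrist_force: [-1.2, 0.2, 8.4]
gripper_width: 0.006
```

```bash
sed -i 's/O=np.array(\[0.6175,-0.033\])/O=np.array([0.6167,-0.0286])/' h.py; python3 - <<'E'
from h import *
from bench import arm, read_camera
from scipy.optimize import brentq
s=arm.state(); print(s["clock"],s["tcp_pos"],s["wrist_force"])
c=read_camera("wrist"); t=read_camera("scene"); cv2.imwrite("pics/s2.png",cv2.resize(t["frame"][215:380,190:450,::-1],None,fx=3,fy=3))
s2=arm.state(); print(s2["wrist_force"])
px=(s["tcp_pos"][:2]-O)@[np.cos(YAW),np.sin(YAW)]; tip=s["tcp_pos"][2]-.019; print("press x",px)
for off in(-.013,0,.013):
    f=lambda a:.125+np.tan(a)*(.05-(px+off))+.013/np.cos(a)-tip
    a=brentq(f,-.3,.5); th=.5-a; print(off,"theta",th,"s",.07-(th-.5)*.2875)
E
```

```text
6.0 [ 0.47962353 -0.05237011  0.16515679] [-1.21256979  0.16089974  8.3915707 ]
[-0.61566188 -0.12212491  8.64594001]
press x -0.13911286754756
-0.013 theta 0.4597164287934322 s 0.08158152672188825
0 theta 0.4569584606496313 s 0.08237444256323101
0.013 theta 0.4537960719077629 s 0.08328362932651817
```

Emit:
step_arm --plan '[0.003,-0.015,0,0,0,0,0,0.006,-0.03,0,0,0,0,0,0.012,-0.045,0,0,0,0,0,0.018,-0.065,0,0,0,0,0,0.025,-0.085,0,0,0,0,0,0.03,-0.105,0,0,0,0,0,0.03,-0.13,0,0,0,0,0,0.03,-0.14,0,0,0,0,0,0.03,-0.14,0.03,0,0,0,0,0.03,-0.14,0.03,0,0,0,0]'

```text
clock: 6.93
tcp_pos: [0.5027, -0.0154, 0.3048]
tcp_rot: [-0.704, -0.065, 0.065, 0.704]
wrist_force: [-0.1, -0.1, -0.0]
gripper_width: 0.005
```

```bash
python3 - <<'E'
from h import *
from bench import arm
s=arm.state(); print(s["clock"],s["tcp_pos"],s["wrist_force"])
print(move(s,[.520,.137,.20],goalR(1)))
E
```

```text
6.9333 [ 0.50272061 -0.01536365  0.30480653] [-0.14973115 -0.1188466  -0.01458261]
(array([0.0447, 0.1049, 0.1466]), array([-0.0006, -0.0003,  0.0002]))
```

View pics/s2.png

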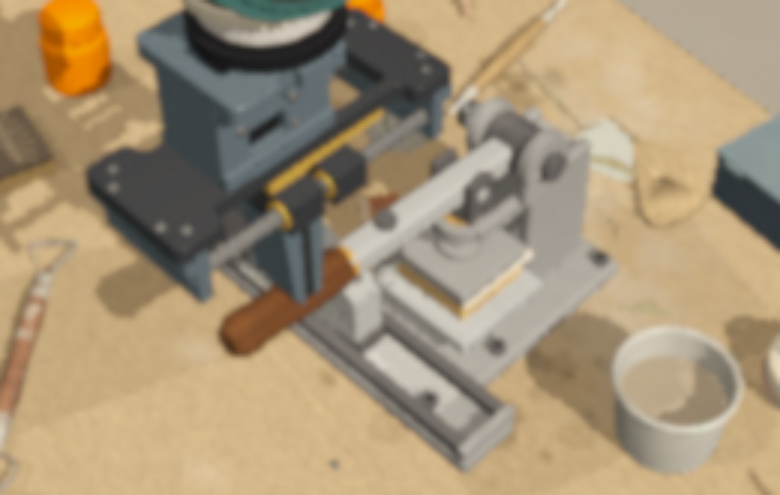

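The scene crop shows the platen down on the block at (465,270), with the lever near level. Next I go above the knob.

Emit:
step_arm --plan '[0.045,0,0.147,0,0,0,60,0.045,0,0.147,0,0,0,60,0.045,0,0.147,0,0,0,60,0.045,0,0.147,0,0,0,60,0.045,0.105,0.147,0,0,0,60,0.045,0.105,0.147,0,0,0,60,0.045,0.105,0.147,0,0,0,60,0.045,0.105,0.147,0,0,0,60]'

```text
clock: 7.6
tcp_pos: [0.5176, 0.1348, 0.1945]
tcp_rot: [0.705, 0.062, -0.068, -0.704]
wrist_force: [-0.6, -0.2, 0.4]
gripper_width: 0.554
```

```bash
python3 - <<'E'
from h import *
from bench import arm, read_camera
s=arm.state(); c=read_camera("wrist"); T=wristT(s,c); print(s["clock"],s["tcp_pos"],s["gripper_width"])
P=cloud(c,T); m=(np.abs(P[...,0]-.52)<.03)&(np.abs(P[...,1]-.137)<.03)&(P[...,2]>.062)&(P[...,2]<.085)
k=P[m]; print(len(k),k.mean(0),k.min(0),k.max(0))
f=c["frame"][:,:,::-1].copy(); cv2.circle(f,tuple(int(v) for v in proj(c,[.52,.137,.072],T)[0]),4,(0,0,255),1); cv2.imwrite("pics/w3.png",f)
E
```

```text
7.6 [0.51761969 0.13476003 0.19446527] 0.5543739578215379
406 [0.51858224 0.13930805 0.07066506] [0.50944837 0.12927712 0.06269355] [0.52809453 0.14747418 0.07381189]
```

View pics/w3.png

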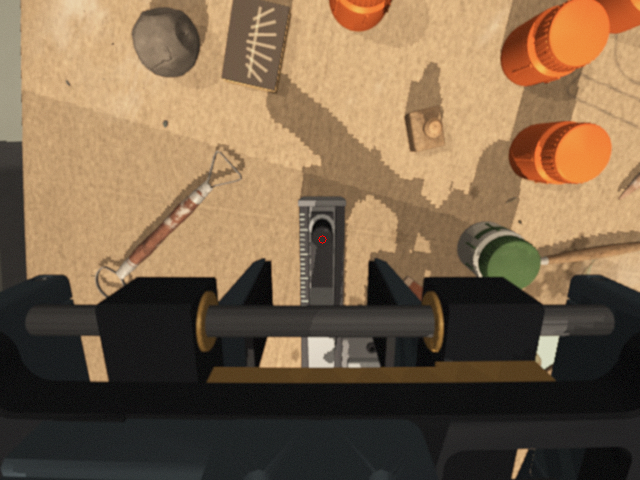

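The knob at (322,235) lies on the jaws' centre line and well clear of the jar and the stamp. Descending.

Emit:
step_arm --plan '[0,0.04,0.001,0,0,0,60,0,0.08,0.001,0,0,0,60,0,0.11,0.001,0,0,0,60,0,0.13,0.001,0,0,0,60,0,0.137,0.001,0,0,0,60,0,0.137,0.001,0,0,0,60,0,0.137,0.001,0,0,0,60]'

```text
clock: 8.23
tcp_pos: [0.522, 0.1365, 0.0645]
tcp_rot: [-0.704, -0.065, 0.064, 0.704]
wrist_force: [0.6, 0.8, 0.3]
gripper_width: 0.596
```

Emit:
step_arm --plan '[0,0,0,0,0,0,0,0,0,0,0,0,0,0,0,0,0,0,0,0,0,0,0,0,0,0,0,0,0,0,0,0,0,0,0,0,0,0,0,0,0,0]' --squeeze 40

```text
clock: 8.73
tcp_pos: [0.5184, 0.1359, 0.0625]
tcp_rot: [0.704, 0.063, -0.067, -0.704]
wrist_force: [-26.6, -3.6, 17.5]
gripper_width: 0.187
```

```bash
python3 - <<'E'
from h import *
from bench import arm, read_camera
s=arm.state(); c=read_camera("wrist"); T=wristT(s,c); print(s["clock"],s["tcp_pos"],s["gripper_width"]*.091,s["wrist_force"])
Rz=np.array([[np.cos(YAW),np.sin(YAW)],[-np.sin(YAW),np.cos(YAW)]]); print("tcp press",Rz@(s["tcp_pos"][:2]-O))
P=cloud(c,T); q=P.reshape(-1,3).copy(); q[:,:2]=(q[:,:2]-O)@Rz.T
m=(np.abs(q[:,0]+.065)<.015)&(q[:,1]>.15)&(q[:,1]<.23)&(q[:,2]>.015)&(q[:,2]<.1); k=q[m]
for y in np.arange(.15,.23,.005):
    z=k[(k[:,1]>=y)&(k[:,1]<y+.005)]; print(round(y,3),len(z),z[:,2].max().round(3) if len(z) else None)
E
```

```text
8.7333 [0.51836401 0.13585598 0.0625047 ] 0.016987850462290913 [-26.58180848  -3.60694661  17.46652333]
tcp press [-0.06671962  0.17962246]
0.15 0 None
0.155 0 None
0.16 11 0.085
0.165 67 0.098
0.17 248 0.1
0.175 241 0.1
0.18 309 0.1
0.185 1014 0.079
0.19 1122 0.092
0.195 1443 0.1
0.2 322 0.027
0.205 364 0.027
0.21 0 None
0.215 0 None
0.22 0 None
0.225 0 None
0.23 0 None
```

Emit:
step_arm --plan '[-0.003,0,0,0,0,0,0,-0.003,0,0,0,0,0,0,-0.003,0,0,0,0,0,0]'

```text
clock: 9.03
tcp_pos: [0.518, 0.1358, 0.0627]
tcp_rot: [-0.704, -0.065, 0.064, 0.704]
wrist_force: [4.0, 0.9, -8.7]
gripper_width: 0.19
```

Emit:
step_arm --plan '[0,0,0.001,0,0,0,0,0,0,0.002,0,0,0,0,0,0,0.002,0,0,0,0]'

```text
clock: 9.28
tcp_pos: [0.5177, 0.1374, 0.0627]
tcp_rot: [0.704, 0.065, -0.065, -0.704]
wrist_force: [5.1, -6.3, -6.9]
gripper_width: 0.188
```

Emit:
step_arm --plan '[0,0,0.001,0,0,0,0,0,0,0.002,0,0,0,0,0,0,0.002,0,0,0,0]'

```text
clock: 9.53
tcp_pos: [0.5173, 0.1392, 0.0627]
tcp_rot: [0.704, 0.065, -0.065, -0.704]
wrist_force: [4.7, -7.8, -6.3]
gripper_width: 0.19
```

Emit:
step_arm --plan '[0,0,0.001,0,0,0,0,0,0,0.002,0,0,0,0,0,0,0.002,0,0,0,0]'

```text
clock: 9.78
tcp_pos: [0.5173, 0.1396, 0.0627]
tcp_rot: [0.705, 0.065, -0.065, -0.703]
wrist_force: [9.7, -31.3, -7.0]
gripper_width: 0.188
```

Emit:
step_arm --plan '[0,0,0.001,0,0,0,0,0,0,0.002,0,0,0,0,0,0,0.002,0,0,0,0]'

```text
clock: 10.03
tcp_pos: [0.5171, 0.1407, 0.0627]
tcp_rot: [0.706, 0.065, -0.065, -0.703]
wrist_force: [10.8, -43.7, -4.7]
gripper_width: 0.185
```

Emit:
step_arm --plan '[0,0,-0.004,0,0,0,0,0,0,-0.014,0,0,0,0,0,0,-0.024,0,0,0,0,0,0,-0.034,0,0,0,0,0,0,-0.044,0,0,0,0,0,0,-0.054,0,0,0,0,0,0,-0.064,0,0,0,0,0,0,-0.074,0,0,0,0,0,0,-0.08,0,0,0,0,0,0,-0.08,0,0,0,0]'

```text
clock: 10.87
tcp_pos: [0.5312, 0.0644, 0.0627]
tcp_rot: [-0.704, -0.064, 0.064, 0.704]
wrist_force: [4.2, -5.5, -5.8]
gripper_width: 0.187
```

```bash
python3 - <<'E'
from h import *
from bench import arm
s=arm.state(); print(s["clock"],s["tcp_pos"],s["wrist_force"],s["gripper_width"]); Rz=np.array([[np.cos(YAW),np.sin(YAW)],[-np.sin(YAW),np.cos(YAW)]])
for p in([.518,.1358],[.5173,.1394],s["tcp_pos"][:2]): print(Rz@(np.array(p)-O))
E
```

```text
10.8667 [0.53115149 0.06443733 0.06274939] [ 4.24410896 -5.50783551 -5.78491469] 0.18723904294851565
[-0.06708774  0.17963375]
[-0.06711997  0.18330104]
[-0.06716129  0.10706939]
```

Emit:
step_arm --plan '[0,0,-0.003,0,0,0,0,0,0,-0.0055,0,0,0,0,0,0,-0.0055,0,0,0,0,0,0,-0.0055,0,0,0,0]'

```text
clock: 11.2
tcp_pos: [0.532, 0.0598, 0.0627]
tcp_rot: [-0.704, -0.065, 0.065, 0.704]
wrist_force: [2.8, 3.4, -6.6]
gripper_width: 0.188
```

Emit:
step_arm --plan '[0,0,0,0,0,0,50,0,0,0,0,0,0,50,0,0,0,0,0,0,50,0,0,0,0,0,0,50,0,-0.03,0,0,0,0,50,0,-0.07,0,0,0,0,50,0,-0.11,0,0,0,0,50,0,-0.15,0,0,0,0,50,0,-0.19,0,0,0,0,50,0,-0.22,0,0,0,0,50]'

```text
clock: 12.03
tcp_pos: [0.5323, 0.0596, 0.2865]
tcp_rot: [0.704, 0.066, -0.064, -0.704]
wrist_force: [0.8, 1.1, 0.1]
gripper_width: 0.499
```

```bash
python3 - <<'E'
from h import *
from bench import arm, read_camera
s=arm.state(); c=read_camera("wrist"); T=wristT(s,c); print(s["clock"],s["tcp_pos"],s["wrist_force"],s["gripper_width"]); Rz=np.array([[np.cos(YAW),np.sin(YAW)],[-np.sin(YAW),np.cos(YAW)]])
P=cloud(c,T).reshape(-1,3).copy(); P[:,:2]=(P[:,:2]-O)@Rz.T
k=P[(np.abs(P[:,0]+.066)<.02)&(np.abs(P[:,1]-.1)<.025)&(P[:,2]>.064)&(P[:,2]<.085)]; print("knob",len(k),k.mean(0),k.min(0),k.max(0))
t=read_camera("top"); Q=cloud(t); hsv=cv2.cvtColor(t["frame"],cv2.COLOR_RGB2HSV)
print("goto",move(s,[.4796-.0016,-.0524,.30],goalR(1)))
E
```

```text
12.0333 [0.53229353 0.0595867  0.28647932] [0.82705063 1.08102713 0.10743722] 0.4991415227536658
knob 225 [-0.06586964  0.10449406  0.07087984] [-0.07457574  0.09510353  0.06415801] [-0.05668652  0.11315055  0.07359484]
goto (array([-0.0737, -0.0137, -0.1002]), array([ 0.0004, -0.0003,  0.0026]))
```

```bash
python3 - <<'E'
from h import *
from bench import arm
s=arm.state(); print(move(s,grip(0)+[0,0,.079],goalR(1)))
E
```

```text
(array([-0.0454, -0.0184, -0.1019]), array([ 0.001 , -0.0002,  0.0081]))
```

Emit:
step_arm --plan '[0,-0.022,0,0,0,0,0,-0.045,-0.022,-0.03,0,0,0,0,-0.045,-0.022,-0.06,0,0,0,0,-0.045,-0.022,-0.09,0,0,0,0,-0.045,-0.022,-0.102,0,0,0,0,-0.045,-0.022,-0.102,0,0,0,0,-0.045,-0.022,-0.102,0,0,0,0,-0.045,-0.022,-0.102,0,0,0,0,-0.045,-0.022,-0.102,0,0,0,0]'

```text
clock: 12.88
tcp_pos: [0.5062, -0.048, 0.3045]
tcp_rot: [-0.704, -0.065, 0.065, 0.704]
wrist_force: [-0.2, 0.5, 0.2]
gripper_width: 0.002
```

Emit:
step_arm --plan '[0,0.02,0,0,0,0,0,0,0.04,0,0,0,0,0,0,0.05,0,0,0,0,0,-0.002,0.06,0,0,0,0,0,-0.005,0.068,0,0,0,0,0,-0.0095,0.076,0,0,0,0,0,-0.013,0.085,0,0,0,0,0,-0.017,0.094,0,0,0,0,0,-0.02,0.102,0,0,0,0,0,-0.023,0.112,0,0,0,0,0]'

```text
clock: 13.72
tcp_pos: [0.4837, -0.0532, 0.1925]
tcp_rot: [0.704, 0.065, -0.064, -0.704]
wrist_force: [2.6, 1.4, 1.6]
gripper_width: 0.006
```

Emit:
step_arm --plan '[-0.001,0.003,0,0,0,0,0,-0.003,0.008,0,0,0,0,0,-0.004,0.012,0,0,0,0,0,-0.005,0.016,0,0,0,0,0,-0.005,0.016,0,0,0,0,0,-0.005,0.016,0,0,0,0,0]'

```text
clock: 14.22
tcp_pos: [0.4787, -0.054, 0.1767]
tcp_rot: [0.704, 0.064, -0.065, -0.704]
wrist_force: [-0.3, 0.8, 3.4]
gripper_width: 0.001
```

Emit:
step_arm --plan '[0,0.003,0,0,0,0,0,0,0.006,0,0,0,0,0,0,0.006,0,0,0,0,0,0,0.006,0,0,0,0,0]'

```text
clock: 14.55
tcp_pos: [0.4786, -0.054, 0.1706]
tcp_rot: [-0.704, -0.064, 0.065, 0.704]
wrist_force: [-1.9, -1.2, 2.5]
gripper_width: 0.002
```

Emit:
step_arm --plan '[0,0.003,0,0,0,0,0,0,0.003,0,0,0,0,0,0,0.003,0,0,0,0,0]'

```text
clock: 14.8
tcp_pos: [0.4788, -0.054, 0.1678]
tcp_rot: [-0.704, -0.065, 0.065, 0.704]
wrist_force: [-2.4, -0.7, 5.2]
gripper_width: 0.006
```

Emit:
step_arm --plan '[0,0.002,0,0,0,0,0,0,0.002,0,0,0,0,0,0,0.002,0,0,0,0,0]'

```text
clock: 15.05
tcp_pos: [0.4787, -0.054, 0.1659]
tcp_rot: [0.704, 0.065, -0.065, -0.704]
wrist_force: [-3.7, -0.8, 7.9]
gripper_width: 0.004
```

Emit:
step_arm --plan '[0,0.001,0,0,0,0,0,0,0.001,0,0,0,0,0,0,0.001,0,0,0,0,0]'

```text
clock: 15.3
tcp_pos: [0.4786, -0.054, 0.165]
tcp_rot: [0.704, 0.064, -0.065, -0.704]
wrist_force: [-4.0, -1.1, 9.8]
gripper_width: 0.004
```

Emit:
step_arm --plan '[0,0.001,0,0,0,0,0,0,0.001,0,0,0,0,0,0,0.001,0,0,0,0,0]'

```text
clock: 15.55
tcp_pos: [0.4786, -0.0541, 0.1642]
tcp_rot: [0.704, 0.064, -0.065, -0.704]
wrist_force: [-7.2, -1.0, 14.3]
gripper_width: 0.006
```

Emit:
step_arm --plan '[0,0.0003,0,0,0,0,0,0,0.0003,0,0,0,0,0,0,0.0003,0,0,0,0,0,0,0.0003,0,0,0,0,0,0,0.0003,0,0,0,0,0]'

```text
clock: 15.97
tcp_pos: [0.4786, -0.0541, 0.164]
tcp_rot: [0.704, 0.064, -0.065, -0.704]
wrist_force: [-8.3, -1.3, 15.8]
gripper_width: 0.004
```

Emit:
step_arm --plan '[0.003,-0.015,0,0,0,0,0,0.006,-0.03,0,0,0,0,0,0.012,-0.045,0,0,0,0,0,0.018,-0.065,0,0,0,0,0,0.025,-0.085,0,0,0,0,0,0.03,-0.105,0,0,0,0,0,0.03,-0.13,0,0,0,0,0,0.03,-0.17,0,0,0,0,0,0.03,-0.17,0,0,0,0,0,0.03,-0.17,0,0,0,0,0]'

```text
clock: 16.8
tcp_pos: [0.5092, -0.0486, 0.3354]
tcp_rot: [0.704, 0.066, -0.063, -0.704]
wrist_force: [0.5, -0.3, -0.8]
gripper_width: 0.008
```

Emit:
step_arm --plan '[-0.05,-0.03,0.04,0,0,0,0,-0.05,-0.03,0.08,0,0,0,0,-0.05,-0.03,0.12,0,0,0,0,-0.05,-0.03,0.16,0,0,0,0,-0.05,-0.03,0.2,0,0,0,0,-0.05,-0.03,0.24,0,0,0,0,-0.05,-0.03,0.24,0,0,0,0,-0.05,-0.03,0.24,0,0,0,0,-0.05,-0.03,0.24,0,0,0,0,-0.05,-0.03,0.24,0,0,0,0]'

```text
clock: 17.63
tcp_pos: [0.4153, 0.1777, 0.3627]
tcp_rot: [0.704, 0.064, -0.065, -0.704]
wrist_force: [-0.3, -0.0, -0.6]
gripper_width: 0.002
```

```bash
python3 - <<'E'
from h import *
from bench import arm, read_camera
s=arm.state(); print(s["clock"],s["tcp_pos"],s["wrist_force"])
t=read_camera("scene"); cv2.imwrite("pics/s3.png",cv2.resize(t["frame"][180:400,160:470,::-1],None,fx=2.5,fy=2.5))
E
```

```text
17.6333 [0.41527488 0.17771805 0.36269388] [-0.2714218  -0.004894   -0.58294436]
```

View pics/s3.png

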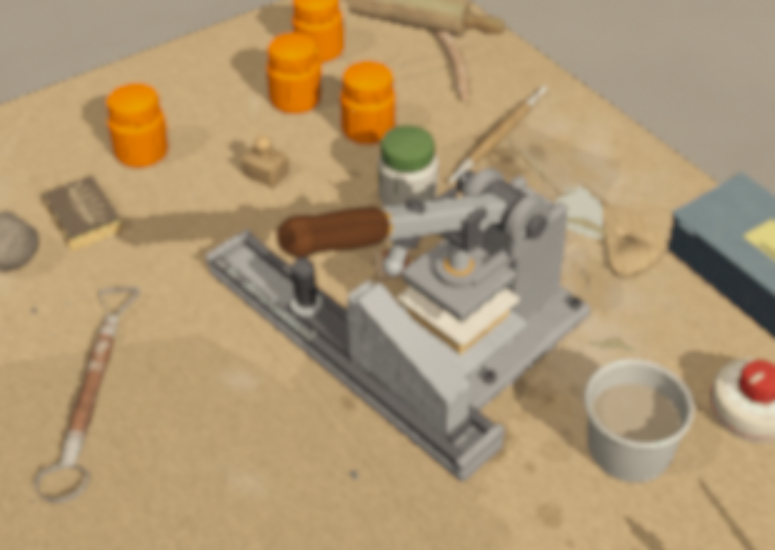

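The lever is up with its grip at (335,230), and the stop is in with its knob at (303,285). The jar, tub and stamp stand upright, and the arm is clear. Handing in.

```bash
python3 -c "
from bench import order
print(order.finish_job())"
```

```text
the job is handed in; nothing more can be done
None
```

The job is done and handed in at about 17.6 s of the 67 s allowed. The hand-in gives no verdict, so this rests on my own checks.

- **Measuring:** I pressed the lever until the force rose from about 2 N of free travel to 8.4 N. That was about 0.46 rad of travel, which calls for a slide value of about 0.0817 m.
- **Setting the stop:** I pulled the knob out to its end to find the zero, because it had started about 4 mm in. I then slid it in to about 0.081 m by the arm's position and released it. The wrist camera's view of the knob gave about 0.079 m. The 2 mm difference is harmless and only means a slightly firmer nip.
- **Proof:** The foot met the stop within about 0.2 mm of the grip height noted on the first press. There the resistance changed from about 1.2 N/mm to about 7 N/mm. I held it at about 14–16 N at the grip for roughly half a second. I estimate 25–30 N on the block and 6–10 N on the foot. I worked these out from the grip force, as nothing measures them directly.
- **Last picture:** The lever is up, the platen is off the block and the stop is in. The jar, tub and stamp are upright, and the arm is clear of everything.

The wrist force had about 0.7 N of noise. For a moment during the knob grasp the sideways force reached 27 N, and I relieved it. Pulling the stop against its end reached about 44 N at the wrist, against the 120 N limit. That load came through the fingers' grip on the knob, so I do not expect the 40 N limit on the arm and gripper body to apply.

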